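# Hold back the belt tensioner of an autosampler drive deck

### The job

The old drive belt is off this autosampler drive deck and the new one has to go on: with your fingers on the blue thumb post, push the sprung tensioner arm steadily back past the click of its ratchet and keep holding it there, about midway between the click and the black rubber end stop, so that I can slip the belt round the pulleys. Do not drive it onto the end stop and do not let it snap back; finish while still holding it. Leave the bottle, the screw pot and the screwdriver where they are.

Things in the scene. Friction and masses are not known exactly. Their poses are not given: they have to be found in the camera images.
- deck: Aluminium drive deck, fixed on the bench: plate 260 mm (its x, -140 to +120) by 360 mm (its y, +-180), top 56 mm above the bench. Origin on the bench, z up. On it at deck (x, y) mm: big black toothed pulley, 108 across, at (30, 100), up to 28 above the plate; motor pulley, 30 across, at (30, -110), 23 high; green board at (92, -20), 15 high; black sensor at (94, 100), 24 high.
- tensioner (a joint): Angle of the tensioner arm (rad) about its upright pivot, growing as it is pushed back (anticlockwise from above). 0 = forward on the front pin, where its spring holds it at the start, the arm 10 degrees anticlockwise from deck +x; 0.90 = on the rear end stop. The spring always drives it to 0: 4 N square to the arm at the thumb post at 0, growing evenly to 9 N at 0.75, plus the pawl's click.
- tensioner_pivot (a point): Centre of the tensioner's pivot at deck (-82, -85) mm, at the height of the arm's upper face (85 mm above the bench). The gold-coloured steel arm is 18 mm wide and 129 mm long from here; a white idler roller, 27 mm across its flanges, hangs under it 85 mm out.
- pawl_nose (a point): Round nose of the sprung brass pawl slider (14 mm high over the plate, in a grey guide 16 mm high) that rides the ratchet wheel under the arm at deck (-82, -123) mm. The wheel has one tooth: the nose climbs it from joint 0.26 (force at the post up to about 12 N), is on its crest at 0.40 and has dropped behind it by 0.54. It does not keep the arm back: let go, the arm flies to 0.
- rear_stop (a point): Top centre of the black rubber rear end stop, an upright post 12 mm across at deck (-66, -23) mm, 32 mm above the plate; the arm's side would meet it at joint 0.90. The steel front pin, 8 mm across, also 32 mm high, is at deck (-26, -88) mm.
- thumb_post: Blue ridged upright round thumb post, 16 mm across: a sleeve, free to roll, 40 mm tall, on a steel neck 6 mm tall on the arm's upper face, 115 mm from the pivot axis. Origin on its axis at the arm's upper face, 85 mm above the bench; z up; top 131 mm above the bench. It goes with the arm and is pushed square to it. The arm ends 14 mm beyond it. Nothing else within 45 mm rises above the arm.
- post_mid (a point): Point on the post's axis 26 mm above the arm, 111 mm above the bench: the middle of its blue grip.
- solvent_bottle: Clear glass bottle with blue screw cap, 86 mm across, 176 mm tall, on the bench near the deck's +y side. Origin at the centre of its underside. Not to be disturbed.
- screw_pot: Small pot with white lid, 43 mm across, 36 mm tall, standing on the deck plate. Origin at the centre of its underside. Not to be disturbed.
- screwdriver: Orange-handled screwdriver, 200 mm long, 26 mm thick, lying on the bench near the deck's -y side. Origin at the middle of its length on the bench, x along its shaft towards the blade. Not to be disturbed.

How it is judged:
On the way:
1. the tensioner arm is pushed back past its ratchet click with the fingers on the thumb post (value of joint tensioner above 0.5 rad and contact force between the fingers and thumb_post above 3 N), for 0.2 s.
At the end, for the whole second after the job is handed in: The tensioner arm is held still (under 0.1 rad/s) between 0.50 and 0.85 rad, past the click and off the end stop, by the fingers bearing on the thumb post with more than 3 N; bottle, screw pot and screwdriver are within 30 mm of where they stood (all of step 1 and value of joint tensioner below 0.85 rad and velocity of joint tensioner between -0.1 and 0.1 rad/s and distance of each of solvent_bottle, screw_pot, screwdriver from where it was at the start of the episode below 0.03 m); the arm keeps its last pose, push and grip.
It fails at once if the arm is driven onto its rear end stop (beyond 0.875 rad) (value of joint tensioner above 0.875 rad).
It fails at once if the arm is let go and snaps back (faster than 3 rad/s while beyond 0.2 rad) (value of joint tensioner above 0.2 rad and velocity of joint tensioner below -3 rad/s).
It fails at once if a bystander is knocked (moved by 30 mm, or bottle or pot tipped by 0.35 rad) (distance of any of solvent_bottle, screw_pot, screwdriver from where it was at the start of the episode above 0.03 m or angle between any of solvent_bottle, screw_pot's own z axis and vertical above 0.35 rad).
It also fails if it takes over 40 s, if anything falls off the work surface, if the arm or the gripper's body presses on something with over 40 N, if the wrist force passes 120 N, or if a joint passes its speed limit or range.

### The arm

A 6-joint arm with a two-finger parallel gripper is mounted at the origin on the work surface. World frame = base frame: x ahead of the robot, y to its left, z up, the work surface at z = 0. Lengths are in m, angles in rad, forces in N, time in s.
With the tool pointing down it reaches from about 0.325 to 0.75 m from the base axis. Payload 7.6 kg.
Tool frame: the origin (TCP) lies at the very end of the fingers, on their centre line; the grasp point (between the pads) lies 19 mm behind it; z points along the fingers, y is the line along which they close (so a half turn about z gives the same grasp; the last joint's range is limited). The gripper opens to 85 mm and grips with 20 to 120 N. Pads are 22 mm wide; open, the fingers measure 114 mm over their backs; the gripper's body (76 mm by 85 mm) begins 54 mm behind the grasp point. The pads swing forward as they close: fully open they stand 13 mm farther back than shut.
Start: joints at [1.127, 0.052, 1.401, -0, 1.689, -0.07], TCP at [0.192, 0.489, 0.231] pointing down, gripper open.
Joint ranges: [-2.9, 2.9], [-0.91, 2.17], [0.12, 2.37], [-1.06, 4.2], [0.26, 2.73], [-2.93, 2.93]. Speed limits (rad/s): [2.57, 2.57, 3.01, 3.14, 3.14, 3.14].

### API

Orientations are given as a unit quaternion [x, y, z, w].
In Python, from cell import observe, camera, calibration, hand_in gives the robot as it stands.
- The arm moves only by the tool apply_moves, never from a script. Its argument "deltas" is a list of rows, each a list of 7 numbers: the finger opening in cm, from 0 to 8.54, then the shift along the tool's x, y, z in cm, then the turn, a rotation vector about the tool's x, y, z in degrees. In form: [[jaw, dx, dy, dz, wx, wy, wz], ...]. A call has exactly 8 rows; each row is the pose to reach, as a shift and turn from the pose commanded when the call began, along the tool's axes at that moment; what a row does not reach only later rows make up. A row lasts 1/12 s, in which the tool goes at most 41.7 mm and 7.16 degrees, less where a joint would pass 70% of its speed; a pose out of reach is approached as far as the arm can. A call with a gripper value outside its range is refused whole. The fingers move at their own pace and stop on an object; the grip force is fixed at half the most. Time passes only in rows, so rows that repeat a pose let the fingers close, or fill a call up. It gives the time, the measured TCP pose, the force, the opening and the grip force at its end, in the units of the state.
- observe(): the state, without advancing time (a new reading comes with each control period).
- camera(name): name is "side" or "top"; returns the picture (384x512x3 uint8, blue, green, red); there is no depth.
- calibration(name): a dict with "fx", "fy", "cx", "cy" (pixels), "origin" and "rotation" of the camera in the world. Camera axes: x right, y up, looking along -z (the intrinsics and any distortion apply to the point x, -y, -z); pixel columns grow to the right and rows downward; lengths in m; the calibration is good to about 2 mm. A picture is of the moment at which its call begins. calibration takes no time and is no camera call.
- hand_in(): hands the job in; it is judged then, once.
The state is a dict: "time_s": time; "q": joint angles; "dq": joint speeds; "joint_torque": joint torques, N m; "tool_pos": TCP position; "orientation": TCP orientation; "wrist_force": force on the tool from outside, world axes, zero at the start; "torque": the same for the moment, N m; "opening": opening from 0.0 (shut) to 1.0 (fully open); "finger_force": force on a finger pad.
Only numpy, scipy, OpenCV 4.12 (cv2) and the standard library are available. Lean on these libraries where they do the work, as an engineer would, in place of code of your own. Each camera call takes 0.05 s, during which the arm holds its last target. There are 200 camera calls.

## Working session

There is one attempt and no reset: what is moved stays moved. The work goes in short steps, Python scripts to look and compute and a tool call to move; the robot and the scene stay as the last step left them, time stands still between calls to the robot, and variables do not carry over. Pictures are saved under pics/ and viewed, at most 10 in all, crops included, and the job is handed in when it is done.

Besides the shell and the picture viewer there is one more tool, called after "Request:" as name(argument=value, ...), one argument or row to a line, values as JSON. apply_moves: Moves the arm, as the interface text tells. Its arguments: {"type":"object","properties":{"deltas":{"type":"array"}},"required":["deltas"]}

```bash
mkdir -p pics; cat > h.py <<'E'
import numpy as np,cv2
from cell import observe,camera,calibration,hand_in
def ray(c,u,v):
    k=calibration(c);R=np.array(k['rotation']);d=R@np.array([(u-k['cx'])/k['fx'],-(v-k['cy'])/k['fy'],-1]);return np.array(k['origin']),d
def onz(c,u,v,z):
    o,d=ray(c,u,v);return o+d*(z-o[2])/d[2]
def tri(p,q):
    o1,d1=ray('top',*p);o2,d2=ray('side',*q);s=np.linalg.lstsq(np.c_[d1,-d2],o2-o1,rcond=None)[0]
    a,b=o1+s[0]*d1,o2+s[1]*d2;return (a+b)/2,np.linalg.norm(a-b)
def proj(c,P):
    k=calibration(c);p=np.array(k['rotation']).T@(np.array(P)-k['origin']);return k['cx']-k['fx']*p[0]/p[2],k['cy']+k['fy']*p[1]/p[2]
E
python3 - <<'E'
from h import *
a,b=camera('top'),camera('side')
cv2.imwrite('pics/t0.png',a);cv2.imwrite('pics/s0.png',b)
print(calibration('top'),calibration('side'));print(observe())
E
```

```text
{'fx': 484.32060606235643, 'fy': 484.32060606235643, 'cx': 252.70784650209686, 'cy': 200.55090966674294, 'origin': array([0.31880882, 0.06688046, 1.27332892]), 'rotation': array([ 0.07538644, -0.0654048 , -0.6946304 ,  0.71240979])} {'fx': 395.8582734542097, 'fy': 395.8582734542097, 'cx': 256.74002394657674, 'cy': 191.54288772210418, 'origin': array([ 0.29406728, -0.6118336 ,  0.78953625]), 'rotation': array([ 0.37935787, -0.07448895, -0.16308015,  0.90771354])}
{'time_s': 0.1, 'q': array([ 1.12667665e+00,  5.28144579e-02,  1.40159186e+00,  1.45348473e-05,
        1.68858750e+00, -7.03158710e-02]), 'dq': array([-1.24777926e-03, -1.53953989e-04, -2.61527005e-03,  2.20080348e-05,
        6.62421034e-04, -3.73541214e-04]), 'joint_torque': array([ 1.24558072e-03, -3.82586038e+01, -3.60984135e+01, -5.52270080e-05,
        4.79038819e-03,  5.77892678e-06]), 'tool_pos': array([0.19158202, 0.48852356, 0.23055117]), 'orientation': array([ 1.85814767e-01,  9.82584542e-01, -6.75697464e-04, -1.85201771e-04]), 'wrist_force': array([-0.72790994, -0.53116043, -0.60784775]), 'torque': array([-0.03698279,  0.01936615,  0.02991816]), 'finger_force': 0.0, 'opening': 1.0054758719904169}
```

View pics/t0.png

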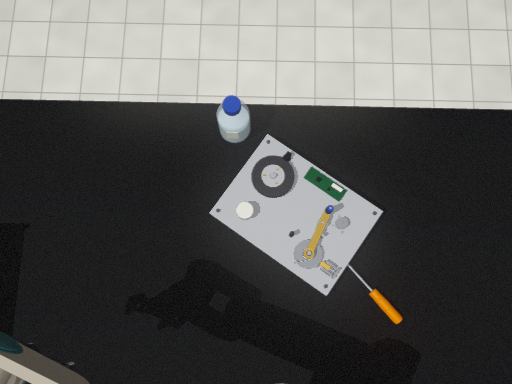

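View pics/s0.png

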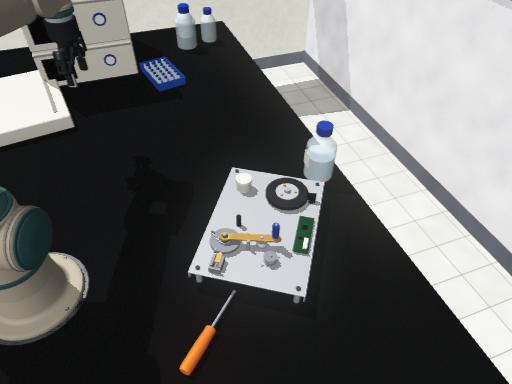

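The top view shows the deck with its corners near (268,135), (382,212), (326,295) and (210,213). The blue post is at (329,209), the pivot at (308,254), the rear stop at (292,234) and the pot at (245,210). In the side view the post is at (276,230) and the stop at (239,220).

```bash
sed -i "s/^import numpy.*/&\nfrom scipy.spatial.transform import Rotation as Ro/; s/R=np.array(k\['rotation'\])/R=Ro.from_quat(k['rotation']).as_matrix()/; s/np.array(k\['rotation'\]).T/Ro.from_quat(k['rotation']).as_matrix().T/" h.py
cat >> h.py <<'E'
def blobs(im,lo,hi,amin=8):
    m=cv2.inRange(cv2.cvtColor(im,cv2.COLOR_BGR2HSV),lo,hi);n,l,s,c=cv2.connectedComponentsWithStats(m)
    return [(c[i].round(1).tolist(),s[i].tolist()) for i in range(1,n) if s[i][4]>=amin]
E
python3 - <<'E'
from h import *
a,b=cv2.imread('pics/t0.png'),cv2.imread('pics/s0.png')
bt=blobs(a,(110,120,60),(130,255,255));bs=blobs(b,(110,120,60),(130,255,255));print(bt,bs)
# plate corners -> deck frame
g=cv2.inRange(cv2.cvtColor(a,cv2.COLOR_BGR2HSV),(0,0,120),(180,60,255));g[:125]=0
g=cv2.morphologyEx(g,cv2.MORPH_CLOSE,np.ones((9,9)));c=max(cv2.findContours(g,0,2)[0],key=cv2.contourArea)
r=cv2.boxPoints(cv2.minAreaRect(c));P=np.array([onz('top',*p,.056) for p in r]);print(r.round(),P.round(3),[np.linalg.norm(P[i]-P[i-1]).round(3) for i in range(4)])
cen=P.mean(0)
piv=onz('top',308,254,.085);print('piv',piv)
# deck y axis: from right/lower edge toward the big pulley
e=[P[i]-P[i-1] for i in range(4)];L=max(e,key=np.linalg.norm);ey=L/np.linalg.norm(L)
if ey@(onz('top',273,176,.084)-cen)<0: ey=-ey
ex=np.array([ey[1],-ey[0],0]);O=cen+.01*ex;D=lambda x,y,z:O+ex*x/1e3+ey*y/1e3+np.array([0,0,z/1e3-.056])
print('O',O,'yaw',np.degrees(np.arctan2(ex[1],ex[0])))
th=np.radians(10);pm=D(-82+115*np.cos(th),-85+115*np.sin(th),111)
print('pivot',D(-82,-85,85),'post mid',pm,proj('top',pm),proj('side',pm),'stop',D(-66,-23,88),proj('top',D(-66,-23,88)),proj('top',D(-82,-85,85)))
for q in bs:
  if abs(q[0][0]-276)<8: 
    t=min(bt,key=lambda t:np.hypot(t[0][0]-329,t[0][1]-209));print(tri(t[0],q[0]))
E
```

```text
[([231.4, 105.1], [223, 96, 18, 20, 281]), ([328.9, 209.5], [326, 206, 7, 8, 34])] [([182.9, 7.9], [178, 3, 11, 11, 97]), ([206.8, 10.3], [203, 7, 8, 8, 54]), ([99.0, 18.2], [93, 13, 13, 13, 47]), ([110.0, 57.8], [104, 54, 12, 11, 26]), ([163.0, 74.6], [139, 57, 47, 34, 539]), ([324.3, 128.4], [317, 121, 16, 16, 220]), ([275.4, 230.9], [273, 223, 6, 16, 80])]
[[208. 214.]
 [266. 130.]
 [412. 231.]
 [355. 315.]] [[ 0.528  0.201  0.056]
 [ 0.756  0.058  0.056]
 [ 0.495 -0.318  0.056]
 [ 0.285 -0.169  0.056]] [np.float64(0.442), np.float64(0.269), np.float64(0.457), np.float64(0.257)]
piv [ 0.42872717 -0.05177131  0.085     ]
O [ 0.52396163 -0.06250821  0.056     ] yaw -34.80104081184581
pivot [ 0.40811633 -0.08550528  0.085     ] post mid [ 0.51250986 -0.13374416  0.111     ] (np.float64(343.06969308320237), np.float64(219.27675780511413)) (np.float64(269.79757765759956), np.float64(245.76227936597385)) stop [ 0.45663971 -0.04372632  0.088     ] (np.float64(304.8794833010754), np.float64(242.39949861034827)) (np.float64(321.8360780886488), np.float64(262.82758077406925))
(array([ 0.53759102, -0.09992738,  0.11140742]), np.float64(0.0037803978798509924))
```

Request:
apply_moves(
  deltas=[
    [8.5, -53.7, -42.2, 0, 0, 0, 3],
    [8.5, -53.7, -42.2, 0, 0, 0, 3],
    [8.5, -53.7, -42.2, 0, 0, 0, 3],
    [8.5, -53.7, -42.2, 0, 0, 0, 3],
    [8.5, -53.7, -42.2, 0, 0, 0, 3],
    [8.5, -53.7, -42.2, 0, 0, 0, 3],
    [8.5, -53.7, -42.2, 0, 0, 0, 3],
    [8.5, -53.7, -42.2, 0, 0, 0, 3],
  ],
)

```text
time_s: 0.77
tool_pos: [0.3608, 0.1994, 0.2311]
orientation: [0.211, 0.977, 0.0, 0.0]
wrist_force: [1.4, 0.9, 0.4]
opening: 0.996
finger_force: 0.0
```

```bash
cat >> h.py <<'E'
def need(target,yaw_y):
    s=observe();R=Ro.from_quat(s['orientation']);M=R.as_matrix()
    c,n=np.cos(np.radians(yaw_y)),np.sin(np.radians(yaw_y));Y=np.array([c,n,0]);Z=np.array([0,0,-1.]);X=np.cross(Y,Z)
    T=Ro.from_matrix(np.c_[X,Y,Z])
    print('t',s['time_s'],'pos',s['tool_pos'].round(4),'F',s['wrist_force'].round(1),'op',round(s['opening'],3),'ff',s['finger_force'],'yawY',np.degrees(np.arctan2(M[1,1],M[0,1])).round(1))
    print('cm',(M.T@(np.array(target)-s['tool_pos'])*100).round(2),'deg',np.degrees((R.inv()*T).as_rotvec()).round(1))
E
python3 - <<'E'
from h import *
# deck pose from hand-picked marks: Kabsch in plane
px=[(268,135,.056,120,180),(382,212,.056,120,-180),(326,295,.056,-140,-180),(210,213,.056,-140,180),(308,254,.085,-82,-85)]
W=np.array([onz('top',u,v,z)[:2] for u,v,z,_,_ in px]+[[.5376,-.0999]]);th=np.radians(10)
D=np.array([[x,y] for *_,x,y in px]+[[-82+115*np.cos(th),-85+115*np.sin(th)]])/1e3
R,rs=Ro.align_vectors(np.c_[W-W.mean(0),0*W[:,0]],np.c_[D-D.mean(0),0*D[:,0]]);R=R.as_matrix()[:2,:2]
yaw=np.degrees(np.arctan2(R[1,0],R[0,0]));t=W.mean(0)-R@D.mean(0)
print('yaw',yaw,'resid mm',((D@R.T+t-W)*1e3).round(1).tolist(),'pivot',R@[-.082,-.085]+t)
need([.5376,-.0999,.231],65.5)
E
```

```text
yaw -34.01147199267856 resid mm [[3.6, 1.6], [1.2, -2.8], [-3.2, -0.3], [0.3, 3.2], [1.0, -1.5], [-2.8, -0.2]] pivot [ 0.42972822 -0.05329349]
t 0.7667 pos [0.3608 0.1994 0.2311] F [1.4 0.9 0.4] op 0.996 ff 0.0 yawY 65.6
cm [-2.846e+01 -1.996e+01  1.000e-02] deg [ 0.  -0.   0.1]
```

Request:
apply_moves(
  deltas=[
    [8.5, -28.4, -20, 0, 0, 0, 0],
    [8.5, -28.4, -20, 0, 0, 0, 0],
    [8.5, -28.4, -20, 0, 0, 0, 0],
    [8.5, -28.4, -20, 0, 0, 0, 0],
    [8.5, -28.4, -20, 0, 0, 0, 0],
    [8.5, -28.4, -20, 0, 0, 0, 0],
    [8.5, -28.4, -20, 0, 0, 0, 0],
    [8.5, -28.4, -20, 0, 0, 0, 0],
  ],
)

```text
time_s: 1.43
tool_pos: [0.5298, -0.0882, 0.2308]
orientation: [0.212, 0.977, 0.0, -0.0]
wrist_force: [1.0, -0.4, 0.5]
opening: 0.994
finger_force: 0.0
```

Request:
apply_moves(
  deltas=[
    [8.5, -0.7, -1, 0, 0, 0, 0],
    [8.5, -0.7, -1, 0, 0, 0, 0],
    [8.5, -0.7, -1, 0, 0, 0, 0],
    [8.5, -0.7, -1, 0, 0, 0, 0],
    [6, -0.7, -1, 0, 0, 0, 0],
    [6, -0.7, -1, 0, 0, 0, 0],
    [6, -0.7, -1, 0, 0, 0, 0],
    [6, -0.7, -1, 0, 0, 0, 0],
  ],
)

```text
time_s: 2.1
tool_pos: [0.5315, -0.0975, 0.2316]
orientation: [0.211, 0.977, 0.0, 0.0]
wrist_force: [0.0, -0.6, -0.2]
opening: 0.702
finger_force: 0.0
```

```bash
python3 - <<'E'
from h import *
need([.537,-.100,.097],66)
b=camera('side');a=camera('top')
cv2.imwrite('pics/s1.png',np.hstack([cv2.resize(b[140:320,180:340],None,fx=2.5,fy=2.5),cv2.resize(a[140:320,240:400],None,fx=2.5,fy=2.5)]))
E
```

```text
t 2.1 pos [ 0.5315 -0.0975  0.2316] F [ 0.  -0.6 -0.2] op 0.702 ff 0.0 yawY 65.6
cm [-6.000e-01 -1.000e-02  1.346e+01] deg [ 0.   0.  -0.4]
```

View pics/s1.png

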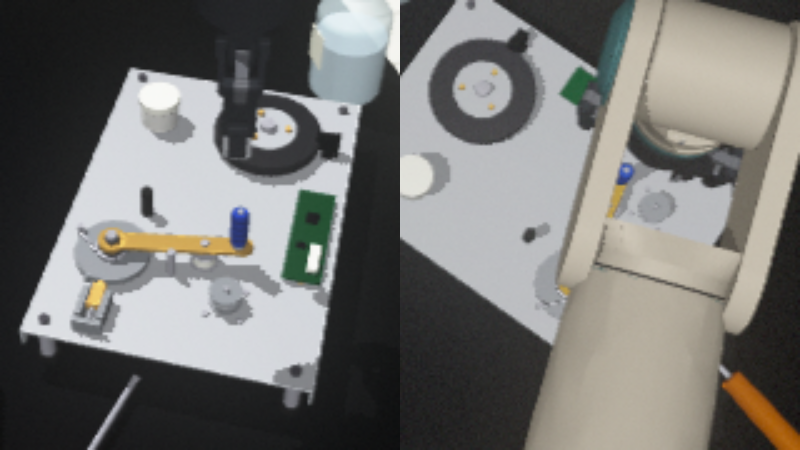

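The side half shows the gripper hanging above the post, tip near crop (238,155), with the post at crop (240,228). I'll go down partway, to just above the post top, and check there.

Request:
apply_moves(
  deltas=[
    [6, -0.6, 0, 2, 0, 0, 0],
    [6, -0.6, 0, 4, 0, 0, 0],
    [6, -0.6, 0, 6, 0, 0, 0],
    [6, -0.6, 0, 7.5, 0, 0, 0],
    [6, -0.6, 0, 8.7, 0, 0, 0],
    [6, -0.6, 0, 8.7, 0, 0, 0],
    [6, -0.6, 0, 8.7, 0, 0, 0],
    [6, -0.6, 0, 8.7, 0, 0, 0],
  ],
)

```text
time_s: 2.87
tool_pos: [0.5376, -0.1007, 0.1456]
orientation: [0.211, 0.977, 0.0, 0.001]
wrist_force: [-0.3, 0.1, 0.8]
opening: 0.705
finger_force: 0.0
```

```bash
python3 - <<'E'
from h import *
need([.537,-.100,.097],66);s=observe()
b=camera('side');M=Ro.from_quat(s['orientation']).as_matrix()
for d in (0,.03,-.03):
    u,v=proj('side',s['tool_pos']+M[:,1]*d);print(u,v);b=cv2.circle(b.copy(),(int(round(u)),int(round(v))),1,(0,0,255),-1)
cv2.imwrite('pics/s2.png',cv2.resize(b[160:280,200:360],None,fx=4.5,fy=4.5))
E
```

```text
t 2.8667 pos [ 0.5376 -0.1007  0.1456] F [-0.3  0.1  0.8] op 0.705 ff 0.0 yawY 65.6
cm [0.09 0.04 4.86] deg [ 0.   0.1 -0.4]
275.397794775509 221.17728656536576
275.8347194537241 210.96735076426847
274.93846493477406 231.9107800466448
```

View pics/s2.png

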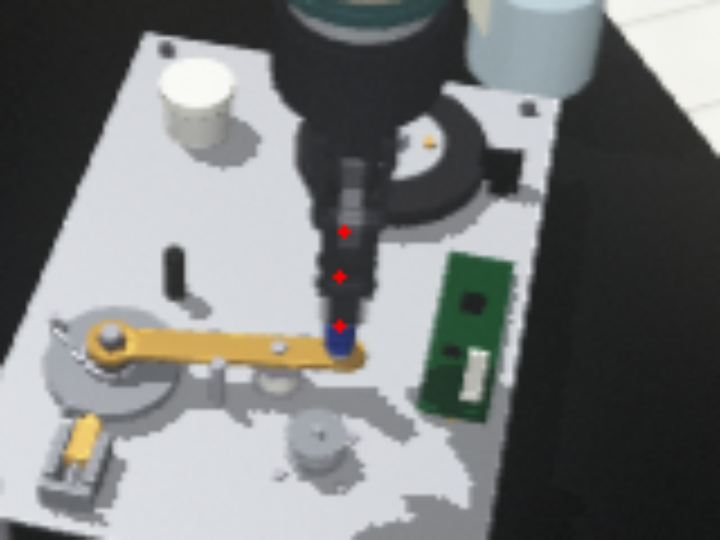

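The projected TCP lines up with the post, near crop (340,320) in the picture. I'll descend and close on it.

Request:
apply_moves(
  deltas=[
    [6, 0, 0, 1.2, 0, 0, 0],
    [6, 0, 0, 2.4, 0, 0, 0],
    [6, 0, 0, 3.6, 0, 0, 0],
    [6, 0, 0, 4.4, 0, 0, 0],
    [6, 0, 0, 4.8, 0, 0, 0],
    [6, 0, 0, 4.8, 0, 0, 0],
    [6, 0, 0, 4.8, 0, 0, 0],
    [6, 0, 0, 4.8, 0, 0, 0],
  ],
)

```text
time_s: 3.58
tool_pos: [0.5374, -0.1006, 0.0969]
orientation: [0.211, 0.977, 0.0, 0.001]
wrist_force: [0.2, 0.8, -0.5]
opening: 0.698
finger_force: 0.0
```

Request:
apply_moves(
  deltas=[
    [4, 0, 0, 0, 0, 0, 0],
    [3, 0, 0, 0, 0, 0, 0],
    [2.4, 0, 0, 0, 0, 0, 0],
    [1.8, 0, 0, 0, 0, 0, 0],
    [1, 0, 0, 0, 0, 0, 0],
    [1, 0, 0, 0, 0, 0, 0],
    [1, 0, 0, 0, 0, 0, 0],
    [1, 0, 0, 0, 0, 0, 0],
  ],
)

```text
time_s: 4.25
tool_pos: [0.5376, -0.0998, 0.0968]
orientation: [0.211, 0.977, 0.001, 0.001]
wrist_force: [2.0, 5.5, 1.5]
opening: 0.17
finger_force: 58.4
```

```bash
cat >> h.py <<'E'
def plan(ks,pivot=(.4297,-.0533),a0=-24,z=.097,r=.115):
    "rows to joint values ks, as offsets from the present measured pose"
    s=observe();R=Ro.from_quat(s['orientation']);M=R.as_matrix();y0=np.degrees(np.arctan2(M[1,1],M[0,1]))
    d=s['tool_pos'][:2]-pivot;a=np.arctan2(d[1],d[0]);print('now joint~',a-np.radians(a0),'r',np.hypot(*d))
    for k in ks:
        b=np.radians(a0)+k;p=np.array([pivot[0]+r*np.cos(b),pivot[1]+r*np.sin(b),s['tool_pos'][2]])
        print(k,(M.T@(p-s['tool_pos'])*100).round(2),'wz',round(-(np.degrees(b)+90-y0),1))
E
python3 - <<'E'
from h import *
need([.537,-.100,.097],66);plan([0,.06,.12,.18,.24,.3,.36,.4])
E
```

```text
t 4.25 pos [ 0.5376 -0.0998  0.0968] F [2.  5.5 1.5] op 0.17 ff 58.37726712226868 yawY 65.6
cm [ 0.04 -0.05 -0.02] deg [ 0.1  0.1 -0.4]
now joint~ 0.01217821551077164 r 0.11744699326143578
0 [ 0.24 -0.14 -0.  ] wz -0.4
0.06 [0.27 0.54 0.  ] wz -3.8
0.12 [0.33 1.23 0.  ] wz -7.3
0.18 [0.44 1.91 0.  ] wz -10.7
0.24 [0.59 2.59 0.  ] wz -14.1
0.3 [0.78 3.25 0.01] wz -17.6
0.36 [1.01 3.9  0.01] wz -21.0
0.4 [1.18 4.33 0.01] wz -23.3
```

Gripped at 58 N. I'll push along the arc, turning with the arm, up to about 0.24.

Request:
apply_moves(
  deltas=[
    [1, 0.01, 0.34, 0, 0, 0, -1.7],
    [1, 0.03, 0.68, 0, 0, 0, -3.4],
    [1, 0.06, 1.03, 0, 0, 0, -5.2],
    [1, 0.1, 1.37, 0, 0, 0, -6.9],
    [1, 0.15, 1.71, 0, 0, 0, -8.6],
    [1, 0.2, 2.05, 0, 0, 0, -10.3],
    [1, 0.27, 2.39, 0, 0, 0, -12],
    [1, 0.35, 2.73, 0, 0, 0, -13.7],
  ],
)

```text
time_s: 4.92
tool_pos: [0.5454, -0.0747, 0.0967]
orientation: [0.092, 0.996, -0.001, 0.0]
wrist_force: [-0.5, -5.4, 4.0]
opening: 0.173
finger_force: 58.7
```

```bash
python3 - <<'E'
from h import *
d=np.array([.5376,-.0998])-.115*np.array([np.cos(np.radians(-24)),np.sin(np.radians(-24))]);print(d)
need([.537,-.100,.097],80);plan([.24,.3,.36,.4,.46,.52,.55],pivot=d)
im=camera('side');print(blobs(im[200:260,220:330],(105,120,40),(130,255,255),4))
E
```

```text
[ 0.43254227 -0.05302529]
t 4.9167 pos [ 0.5454 -0.0747  0.0967] F [-0.5 -5.4  4. ] op 0.173 ff 58.72616350650787 yawY 79.4
cm [ 0.36 -2.64 -0.03] deg [-0.1  0.1 -0.6]
now joint~ 0.22933722173512724 r 0.11492862995541764
0.24 [-0.01  0.12 -0.  ] wz -0.3
0.3 [ 0.02  0.81 -0.  ] wz -3.8
0.36 [ 0.08  1.5  -0.  ] wz -7.2
0.4 [ 0.15  1.95 -0.  ] wz -9.5
0.46 [ 0.28  2.63 -0.  ] wz -12.9
0.52 [ 0.46  3.3  -0.  ] wz -16.4
0.55 [ 0.56  3.63 -0.01] wz -18.1
[]
```

Tracking well, with the spring reaction at about 5 N. Next I'll go over the tooth to about 0.56.

Request:
apply_moves(
  deltas=[
    [1, 0.01, 0.46, 0, 0, 0, -2.3],
    [1, 0.04, 0.92, 0, 0, 0, -4.6],
    [1, 0.08, 1.38, 0, 0, 0, -6.9],
    [1, 0.15, 1.83, 0, 0, 0, -9.2],
    [1, 0.23, 2.28, 0, 0, 0, -11.5],
    [1, 0.33, 2.73, 0, 0, 0, -13.8],
    [1, 0.45, 3.18, 0, 0, 0, -16.1],
    [1, 0.58, 3.61, 0, 0, 0, -18.4],
  ],
)

```text
time_s: 5.63
tool_pos: [0.5466, -0.0384, 0.0967]
orientation: [-0.068, 0.998, -0.001, 0.001]
wrist_force: [-0.0, -8.1, 2.7]
opening: 0.167
finger_force: 59.3
```

```bash
python3 - <<'E'
from h import *
need([.537,-.100,.097],98);plan([.56,.6,.64,.68,.7],pivot=(.4325,-.0530))
a=camera('side');cv2.imwrite('pics/s3.png',cv2.resize(a[160:280,180:340],None,fx=4.5,fy=4.5))
E
```

```text
t 5.6333 pos [ 0.5466 -0.0384  0.0967] F [-0.  -8.1  2.7] op 0.167 ff 59.33288276195526 yawY 97.8
cm [ 1.78 -5.97 -0.02] deg [-0.1  0.1 -0.2]
now joint~ 0.5458423883468753 r 0.11497783212225245
0.56 [-0.    0.16 -0.  ] wz -0.3
0.6 [ 0.01  0.62 -0.  ] wz -2.6
0.64 [ 0.04  1.08 -0.  ] wz -4.9
0.68 [ 0.09  1.54 -0.  ] wz -7.2
0.7 [ 0.12  1.77 -0.  ] wz -8.3
```

View pics/s3.png

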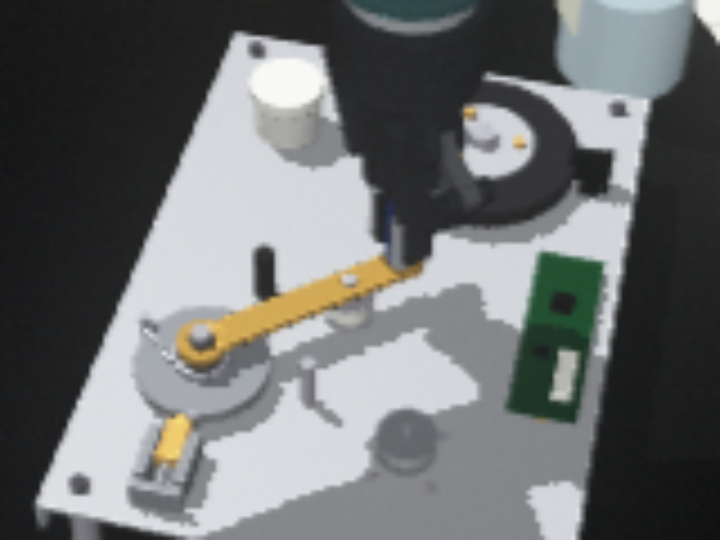

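The post is still gripped at crop (400,240) and the arm is clear of the black stop at (263,272). I'll push the last 14 mm to about 0.69 and hold there.

Request:
apply_moves(
  deltas=[
    [1, 0.0, 0.35, 0, 0, 0, -1.7],
    [1, 0.02, 0.7, 0, 0, 0, -3.4],
    [1, 0.04, 1.0, 0, 0, 0, -5],
    [1, 0.07, 1.25, 0, 0, 0, -6.2],
    [1, 0.09, 1.45, 0, 0, 0, -7.2],
    [1, 0.09, 1.45, 0, 0, 0, -7.2],
    [1, 0.09, 1.45, 0, 0, 0, -7.2],
    [1, 0.09, 1.45, 0, 0, 0, -7.2],
  ],
)

```text
time_s: 6.35
tool_pos: [0.5439, -0.0246, 0.0967]
orientation: [-0.13, 0.992, -0.001, 0.001]
wrist_force: [1.7, -8.5, 2.5]
opening: 0.17
finger_force: 59.3
```

```bash
python3 - <<'E'
from h import *
need([.537,-.100,.097],105);plan([.7],pivot=(.4325,-.0530))
a=camera('side')
h=cv2.inRange(cv2.cvtColor(a,cv2.COLOR_BGR2HSV),(12,120,120),(28,255,255))[160:280,180:340]
n,l,s,c=cv2.connectedComponentsWithStats(h);i=1+np.argmax(s[1:,4]);v,u=np.where(l==i)
P=np.array([onz('side',x+180,y+160,.085)[:2] for x,y in zip(u,v)]);d=cv2.fitLine(P.astype(np.float32),2,0,.001,.001).ravel();ang=np.arctan2(d[1],d[0]);print('arm dir deg',np.degrees(ang),'joint',ang+np.radians(24),len(P))
cv2.imwrite('pics/s4.png',cv2.resize(a[160:280,180:340],None,fx=4.5,fy=4.5))
E
```

```text
t 6.35 pos [ 0.5439 -0.0246  0.0967] F [ 1.7 -8.5  2.5] op 0.17 ff 59.305901527404785 yawY 104.9
cm [ 2.6  -7.11 -0.01] deg [-0.2  0.1 -0.1]
now joint~ 0.6683342788356783 r 0.11493855909619899
0.7 [-0.    0.36 -0.  ] wz -1.2
arm dir deg 14.251605 joint 0.6676164599918456 299
```

View pics/s4.png

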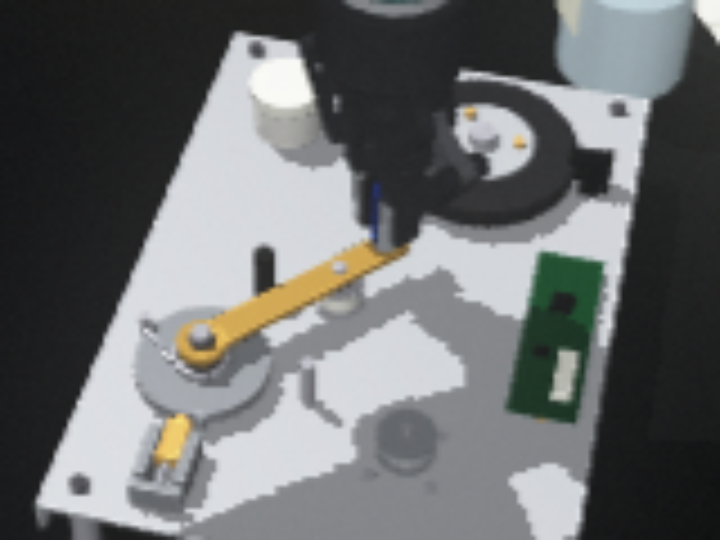

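The arm stands at about 0.67 rad by both the tool position and the image. It is clear of the stop at crop (263,270), still gripped and steady, so I'm handing in.

```bash
python3 -c "
from cell import hand_in
print(hand_in())"
```

```text
the job is handed in; nothing more can be done
None
```

The job is handed in: the tensioner arm is held by the gripped thumb post at about 0.67 rad, past the click and clear of the end stop, and I kept clear of the bottle, pot and screwdriver.

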